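# Seat a cutting guide along the fence of a trimming jig

## Task

Push the long aluminium cutting guide back against the steel fence of the trimming jig, a push near one end and a push near the other, until both brass pins are pushed right in and the guide lies flush along the fence over its whole length; it must also finish with its end butted against the square steel stop, still flush, flat on the board and let go. Press firmly but not hard: the fence is only held by magnets, so never press it, or the stop, with more than about 20 N. Leave everything else on the table where it is.

Things in the scene. Friction and masses are not known exactly. Their poses are not given: they have to be found in the camera images.
- jig: Pale wooden board 280 x 620 x 6 mm, fixed on the table (its place and yaw differ each time). Origin: centre of its underside; x points away from the robot, towards the fence, y to the left along the fence. Its top is 6 mm above the table.
- fence: Dark steel angle, fixed on the board: an upright leg 500 mm long, 30 mm high and 6 mm thick with a foot behind it. Origin: middle of the foot of its face, the face towards the robot, at the board's top; x points away from the robot at right angles to the face (the face is the plane x = 0; the guide comes from the -x side), y runs to the left along the face. The guide is home when its far face touches the face plane.
- guide: The cutting guide: a straight aluminium box-section bar 360 mm long (its y), 40 mm wide (its x), 25 mm high, about 0.3 to 0.5 kg, loose on the board, askew and some 40 to 60 mm in front of the fence at the start. Origin: centre of its underside; x points across it to the fence side, y along it to the left.
- guide_left (a point): Left (+y) end of the guide's far face, the face turned to the fence, at half height (x 20, y 180, z 12.5 mm in the guide's frame).
- guide_right (a point): Right (-y) end of the guide's far face, at half height (x 20, y -180, z 12.5 mm in the guide's frame).
- pin_l (a joint): Left brass pin, 10 mm in diameter, in the fence 90 mm left of its middle, 13 mm above the board. It sticks 8 mm out of the fence's face at 0, and is flush with the face at 0.008 m (its stop is at 0.0085). It is held by friction: it gives way at about 5 N (more at the tool, since the guide also rubs on the board) and stays where it is pushed to; there is no spring.
- pin_r (a joint): Right brass pin, the same, 90 mm right of the fence's middle.
- stop: Square bright steel block 40 x 40 mm, 35 mm high, fixed on the board close before the fence, 260 mm left or right of the fence's middle (the side differs each time). Origin: centre of its underside; axes as the jig's. The guide's end butts against its inner face, so the guide's origin is then 200 mm along the fence from the stop's origin.
- weight: Bystander: small round steel weight with a knob, 36 mm in diameter, 42 mm high, loose, at the other end of the fence from the stop. Origin: centre of its underside. Between it and the guide's end there are at least 40 mm at the start.
- eraser: Bystander: white eraser 22 x 50 x 14 mm on the jig's front left corner. Origin: centre of its underside.
- spool: Bystander: wooden thread spool, 32 mm in diameter, 34 mm high, standing on the board behind the fence. Origin: centre of its underside.
- tape: Bystander: roll of paper tape, 90 mm in diameter, 24 mm high, on the table to the left. Origin: centre of its underside.
- glue: Bystander: glue bottle, 52 mm in diameter, 130 mm high, on the table to the left. Origin: centre of its underside.
- brush: Bystander: brush lying on the table to the right.
- pot: Bystander: white pot, 72 mm in diameter, 90 mm high, on the table to the right. Origin: centre of its underside.
- knife: Bystander: grey craft knife, about 165 mm long, 12 mm high, on the table to the right near the robot.

How it is judged:
At the end, for the whole second after the job is handed in: Both ends of the guide's far face lie within 1.6 mm of the fence's face, both pins are pushed in (over 6.2 mm), the guide's end is within 2.5 mm of the stop, and the guide lies flat on the board, at rest and let go (x of each of guide_left, guide_right in the frame of fence above -0.0016 m and x of guide in the frame of fence below -0.015 m and z of guide in the frame of fence below 0.003 m and value of joint each of pin_l, pin_r above 0.0062 m and y of guide in the frame of stop between -0.2025 and 0.2025 m and angle between guide's own z axis and vertical below 0.05 rad and linear speed of guide below 0.01 m/s and contact force between the arm and guide below 0.1 N); the robot touches nothing.
It fails at once if the guide or the arm presses on the fence (its pins included) with more than 28 N (contact force between any of guide, the arm and fence above 28 N).
It fails at once if the guide or the arm presses on the stop with more than 28 N (contact force between any of guide, the arm and stop above 28 N).
It fails at once if a bystander is moved by more than 15 mm (distance of any of weight, eraser, spool, tape, glue, brush, pot, knife from where it was at the start of the episode above 0.015 m).
It also fails if it takes over 72 s, if anything falls off the work surface, if the arm or the gripper's body presses on something with over 40 N, if the wrist force passes 120 N, or if a joint passes its speed limit or range.

## Robot

A 6-joint arm with a two-finger parallel gripper is mounted at the origin on the work surface. World frame = base frame: x ahead of the robot, y to its left, z up, the work surface at z = 0. Lengths are in m, angles in rad, forces in N, time in s.
With the tool pointing down it reaches from about 0.25 to 0.725 m from the base axis. Payload 4 kg.
Tool frame: the origin (TCP) lies at the very end of the fingers, on their centre line; the grasp point (between the pads) lies 19 mm behind it (hold_point_z is the distance from the TCP to the grasp point, in m); z points along the fingers, y is the line along which they close (so a half turn about z gives the same grasp; the last joint's range is limited). The gripper opens to 85 mm and grips with 20 to 120 N. Pads are 22 mm wide; open, the fingers measure 114 mm over their backs; the gripper's body (76 mm by 85 mm) begins 54 mm behind the grasp point. The pads swing forward as they close: fully open they stand 13 mm farther back than shut.
Start: joints at [-1.293, 0.241, 0.005, 1.335, 0, 1.571], TCP at [0.137, -0.481, 0.231] pointing down, gripper open.
Joint ranges: [-2.72, 2.72], [-1.05, 1.87], [-1.09, 1.28], [-1.99, 2.15], [-1.42, 1.44], [-3.14, 3.14]. Speed limits (rad/s): [2.79, 2.79, 3.14, 3.14, 3.14, 3.14].

## Interface

Orientations are given as [roll, pitch, yaw] about the fixed x, y, z axes, in that order (R = Rz(yaw) Ry(pitch) Rx(roll)).
In Python, from rig import get_obs, camera, sign_off, hold_point_z gives the robot as it stands.
- The arm moves only by the tool drive_tool, never from a script. Its argument "increments" is a list of rows, each an object with "travel": the shift along the world's x, y, z normalised to -1 to 1, where 1 is 0.2 m, a list of three; "dr": the turn, a rotation vector about the world's x, y, z normalised to -1 to 1, where 1 is pi rad, a list of three. In form: [{"travel": [tx, ty, tz], "dr": [rx, ry, rz]}, ...]. A call has 1 to 8 rows; each row is the pose to reach, as a shift and turn from the pose commanded when the call began, turning the shorter way round; what a row does not reach only later rows make up. A row lasts 1/8 s, in which the tool goes at most 62.5 mm and 10.7 degrees, less where a joint would pass 70% of its speed; a pose out of reach is approached as far as the arm can. A call with a number of a shift or a turn outside -1 to 1 is refused whole. A call with a gripper value outside its range is refused whole. "grip" is the gripper command: -1 is shut, 1 is fully open, values between are in proportion, set as the call begins (left out, the last holds). The fingers move at their own pace and stop on an object; "newtons" is the grip in N (left out, the last holds). Time passes only in rows, so rows that repeat a pose let the fingers close. It gives the time, the measured TCP pose, the force, the opening and the grip force at its end, in the units of the state.
- get_obs(): the state, without advancing time (a new reading comes with each control period).
- camera(name): name is "side" or "top" or "wrist"; returns a dict with "image" (400x640x3 uint8, red, green, blue), "fovy" (degrees; the focal length in pixels is half the picture's height over the tangent of half this angle, whatever the lens; pixels are square), "cx", "cy" (the principal point, pixels), "dist_coeffs" ([k1, k2, p1, p2, k3] as OpenCV has them; the pictures are not rectified), "rvec" (rotation vector, rad) and "tvec" (3), from world to camera coordinates, as OpenCV has them. Camera axes: x right, y down, z forward; pixel columns grow to the right and rows downward; lengths in m; the calibration is good to about 2 mm. A picture is of the moment at which its call begins. There is no depth.
- sign_off(): hands the job in; it is judged then, once.
The state is a dict: "time_s": time; "joint_positions": joint angles; "qd": joint speeds; "effort": joint torques, N m; "eef_pos": TCP position; "tool_rot": TCP orientation; "ft_force": force on the tool from outside, world axes, zero at the start; "moment": the same for the moment, N m; "gripper_width": opening from 0.0 (shut) to 1.0 (fully open); "finger_force": force on a finger pad.
Only numpy, scipy, OpenCV 4.12 (cv2) and the standard library are available. Lean on these libraries where they do the work, as an engineer would, in place of code of your own. Each camera call takes 0.05 s, during which the arm holds its last target. There are 200 camera calls.

## Working session

There is one attempt and no reset: what is moved stays moved. The work goes in short steps, Python scripts to look and compute and a tool call to move; the robot and the scene stay as the last step left them, time stands still between calls to the robot, and variables do not carry over. Pictures are saved under pics/ and viewed, at most 10 in all, crops included, and the job is handed in when it is done.

Besides the shell and the picture viewer there is one more tool, called after ">>>" by a JSON object that holds its "name" and its "arguments". drive_tool: Moves the arm, as the interface text tells. Scaled input: -1 to 1 covers 0.2 m each way for a shift and pi rad each way for a turn. Its arguments: {"type":"object","properties":{"increments":{"type":"array","items":{"type":"object","properties":{"travel":{"type":"array","items":{"type":"number"}},"dr":{"type":"array","items":{"type":"number"}}}}},"grip":{"type":"number"},"newtons":{"type":"number"}},"required":["increments"]}

```bash
mkdir -p pics
cat > h.py <<'E'
import numpy as np, cv2
from rig import get_obs, camera, sign_off, hold_point_z
def K(c):
    f=200/np.tan(np.radians(c["fovy"])/2); return np.array([[f,0,c["cx"]],[0,f,c["cy"]],[0,0,1.]])
def ray(c,px):
    u=cv2.undistortPoints(np.array(px,float).reshape(-1,1,2),K(c),np.array(c["dist_coeffs"],float)).reshape(-1,2)
    R=cv2.Rodrigues(np.array(c["rvec"],float))[0]; t=np.array(c["tvec"],float).ravel()
    d=np.c_[u,np.ones(len(u))]@R; return -R.T@t,d
def onz(c,px,z):
    o,d=ray(c,px); return o+d*((z-o[2])/d[:,2])[:,None]
def proj(c,P):
    return cv2.projectPoints(np.array(P,float).reshape(-1,1,3),np.array(c["rvec"],float),np.array(c["tvec"],float),K(c),np.array(c["dist_coeffs"],float))[0].reshape(-1,2)
def snap(n,f):
    c=camera(n); cv2.imwrite("pics/"+f,c["image"][:,:,::-1]); return c
E
python3 - <<'E'
from h import *
import pickle
o=get_obs();print(o, hold_point_z)
C={}
for n in("top","side","wrist"):
    c=C[n]=snap(n,n+"0.png"); print(n,ray(c,[[320,200]]),c["fovy"])
pickle.dump(C,open("c0.pkl","wb"))
E
```

```text
{'time_s': 0.0, 'joint_positions': array([-1.29299651e+00,  2.41403201e-01,  3.76035623e-03,  1.33520754e+00,
        6.26736710e-06,  1.57080629e+00]), 'qd': array([ 0.00031781,  0.00033006,  0.00030175,  0.00015542, -0.00115702,
        0.0007364 ]), 'effort': array([-3.97212007e-04, -3.72318041e+01,  2.52407759e+01,  1.70102413e-02,
       -4.13919838e-05,  8.77796396e-06]), 'eef_pos': array([ 0.13695267, -0.48023602,  0.23043163]), 'tool_rot': array([-3.13953860e+00, -6.24689154e-06,  2.77789840e-01]), 'ft_force': array([ 0.35614782,  0.15567937, -0.23798633]), 'moment': array([4.01826432e-02, 2.67698249e-02, 8.50846679e-05]), 'finger_force': 0.0, 'gripper_width': 0.999030005327081} 0.0187
top (array([ 0.40271845, -0.04559198,  1.44737694]), array([[ 0.06137172,  0.03363078, -0.99762839]])) 42.252516695719756
side (array([-0.00164892,  0.76046117,  0.82174013]), array([[ 0.43108499, -0.65310452, -0.62316175]])) 57.288458519199764
wrist (array([ 0.21668913, -0.4582395 ,  0.37334585]), array([[-0.32040963, -0.08526687, -0.94352189]])) 61.57752720698231
```

View pics/top0.png

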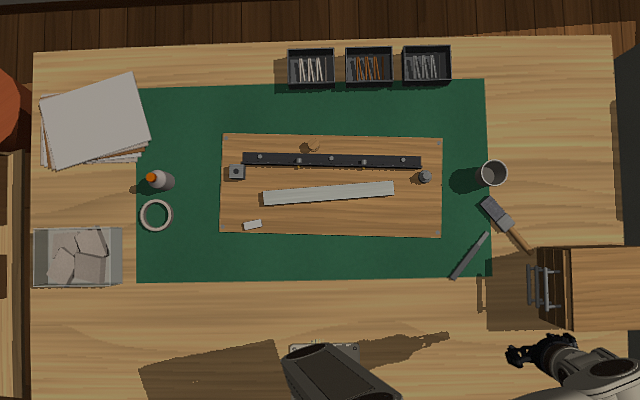

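View pics/side0.png

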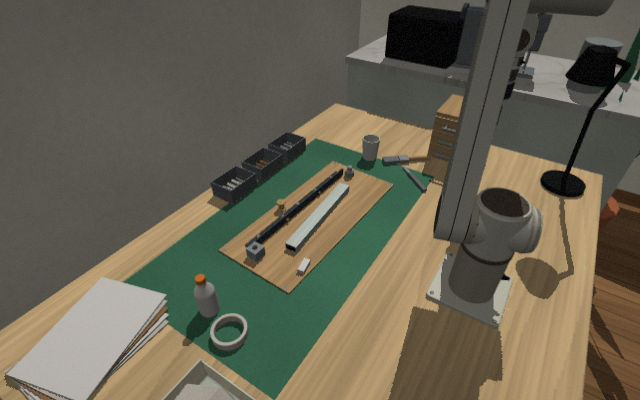

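Run:
```python
from h import *
import pickle
C=pickle.load(open("c0.pkl","rb"));c=C["top"]
im=c["image"];h=cv2.cvtColor(im,cv2.COLOR_RGB2HSV)
roi=np.zeros((400,640),np.uint8);roi[130:240,215:446]=1
def comps(m,amin):
    n,l,s,ce=cv2.connectedComponentsWithStats((m*roi).astype(np.uint8))
    for i in range(1,n):
        if s[i,4]>amin:
            pts=np.argwhere(l==i)[:,::-1].astype(np.float32); r=cv2.minAreaRect(pts); yield s[i,4],ce[i],cv2.boxPoints(r)
for nm,m,z in(("bright",(h[...,1]<60)&(h[...,2]>120),.031),("dark",(h[...,2]<85)&(h[...,1]<90),.036),):
    for a,ce,b in comps(m,40):
        P=onz(c,b,z); print(nm,a,ce.round(1),"\n",P[:,:2].round(4).tolist(), np.linalg.norm(P[1]-P[0]).round(4),np.linalg.norm(P[2]-P[1]).round(4))
cv2.imwrite("pics/z0.png",cv2.resize(im[125:245,210:450,::-1],None,fx=3.3,fy=3.3,interpolation=2))
```

```text
bright 1833 [328.2 192.4] 
 [[0.5191, 0.1604], [0.54, -0.1981], [0.5012, -0.2001], [0.4802, 0.1578]] 0.3591 0.0388
bright 131 [252.2 224.1] 
 [[0.4326, 0.216], [0.4421, 0.1684], [0.4226, 0.1643], [0.413, 0.2118]] 0.0485 0.02
dark 2120 [329.8 160.1] 
 [[0.6279, 0.24], [0.6152, -0.2777], [0.5409, -0.2752], [0.5529, 0.2407]] 0.5178 0.0744
dark 57 [421.2 177.4] 
 [[0.556, -0.2615], [0.5639, -0.2782], [0.5339, -0.292], [0.5261, -0.2753]] 0.0184 0.033
```

View pics/z0.png

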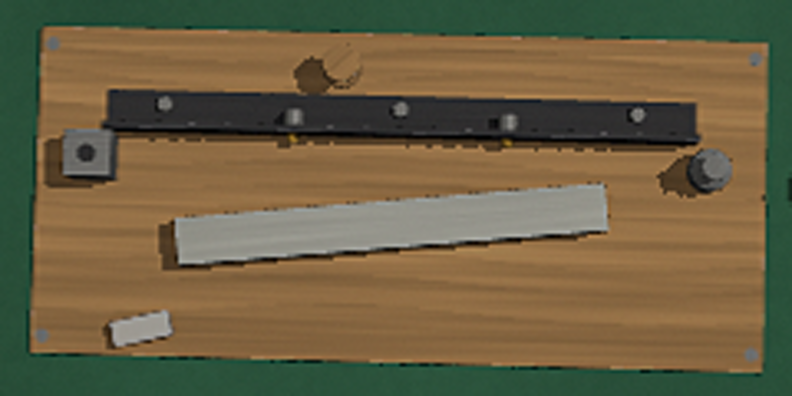

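Run:
```python
from h import *
import pickle
C=pickle.load(open("c0.pkl","rb"));c=C["top"]
s=3.3; f=lambda p:np.array(p,float)/s+[210-.35,125-.35]
B=onz(c,f([[42,27],[769,43],[762,372],[30,352]]),.006)[:,:2];print(B.round(4).tolist(),[np.linalg.norm(B[i]-B[i-1]).round(4) for i in range(4)], B.mean(0))
# fence lower front edge: subpixel brightness crossing per column
g=cv2.cvtColor(c["image"],cv2.COLOR_RGB2GRAY).astype(float);pts=[]
for u in range(248,416):
    col=g[155:175,u]; i=np.argmin(col); j=i
    th=(col[i]+90)/2 if True else 0
    while j<19 and col[j]<60: j+=1
    if 0<j<19: pts.append([u,155+j-1+(60-col[j-1])/(col[j]-col[j-1])])
pts=np.array(pts);k=np.polyfit(pts[:,0],pts[:,1],1)
for _ in range(3):
    r=pts[:,1]-np.polyval(k,pts[:,0]);q=abs(r)<.7;k=np.polyfit(pts[q,0],pts[q,1],1)
for z in(.006,.036):
    L=onz(c,[[242,np.polyval(k,242)],[421,np.polyval(k,421)]],z);print(z,L.round(4).tolist(),"yaw",np.arctan2(-(L[0]-L[1])[0],(L[0]-L[1])[1]))
S=onz(c,f([[63,130],[117,130],[117,178],[65,178]]),.041);print("stop top",S[:,:2].round(4).tolist())
W=onz(c,f([[711,165]]),.045);print("weight",W)
print("guideyaw",np.arctan2(-(.5191-.54),.3585), "pins",onz(c,f([[292,138],[507,142]]),.019).round(4).tolist())
```

```text
[[0.6883, 0.276], [0.6589, -0.3448], [0.3801, -0.3294], [0.4098, 0.2888]] [np.float64(0.2788), np.float64(0.6215), np.float64(0.2792), np.float64(0.6189)] [ 0.53427657 -0.02735077]
0.006 [[0.5943, 0.2209, 0.006], [0.5708, -0.281, 0.006]] yaw -0.04669141311719007
0.036 [[0.5903, 0.2153, 0.036], [0.5673, -0.2761, 0.036]] yaw -0.04669141311718996
stop top [[0.594, 0.2511], [0.5929, 0.2058], [0.5527, 0.2062], [0.5538, 0.2498]]
weight [[ 0.55160882 -0.28529963  0.045     ]]
guideyaw 0.05823255363963038 pins [[0.5853, 0.0615, 0.019], [0.5776, -0.1193, 0.019]]
```

>>> {"name": "drive_tool", "arguments": {"increments": [{"travel":[0.2,0.2,0],"dr":[0,0,0.05]},{"travel":[0.4,0.4,0],"dr":[0,0,0.1]},{"travel":[0.6,0.6,0],"dr":[0,0,0.15]},{"travel":[0.8,0.8,0],"dr":[0,0,0.2]},{"travel":[1,1,0],"dr":[0,0,0.25]},{"travel":[1,1,0],"dr":[0,0,0.25]}], "grip": 1, "newtons": 20}}

```text
time_s: 0.9
eef_pos: [0.3392, -0.2781, 0.2311]
tool_rot: [-3.141, -0.001, 1.071]
ft_force: [0.5, -0.5, -0.4]
gripper_width: 0.998
finger_force: 0.0
```

>>> {"name": "drive_tool", "arguments": {"increments": [{"travel":[0.2,0.25,0],"dr":[0,0,0.04]},{"travel":[0.4,0.5,0],"dr":[0,0,0.08]},{"travel":[0.6,0.75,0],"dr":[0,0,0.12]},{"travel":[0.8,1,0],"dr":[0,0,0.16]},{"travel":[0.86,1,0],"dr":[0,0,0.18]},{"travel":[0.86,1,0],"dr":[0,0,0.18]}]}}

```text
time_s: 1.65
eef_pos: [0.5095, -0.081, 0.2306]
tool_rot: [-3.14, 0.0, 1.628]
ft_force: [-0.5, -0.4, 0.1]
gripper_width: 1.002
finger_force: 0.0
```

>>> {"name": "drive_tool", "arguments": {"increments": [{"travel":[0,0.15,0],"dr":[0,0,0]},{"travel":[0,0.3,0],"dr":[0,0,0]},{"travel":[0,0.3,0],"dr":[0,0,0]},{"travel":[0,0.3,0],"dr":[0,0,0]}]}}

```text
time_s: 2.15
eef_pos: [0.5085, -0.0223, 0.2314]
tool_rot: [-3.141, 0.001, 1.626]
ft_force: [0.2, -0.5, 0.1]
gripper_width: 1.001
finger_force: 0.0
```

Run:
```python
from h import *
import pickle
c=snap("wrist","w1.png");pickle.dump(c,open("w1.pkl","wb"));print(ray(c,[[320,200]])); o=get_obs();print(o["eef_pos"],o["tool_rot"],o["joint_positions"])
```

```text
(array([0.50426142, 0.05984691, 0.3741639 ]), array([[ 0.01354102, -0.33298703, -0.94292237]]))
[ 0.5086421  -0.02236751  0.23136836] [-3.14134397e+00  4.81075235e-04  1.62596523e+00] [-4.36466289e-02  2.58845536e-01  2.92192950e-02  1.34137010e+00
 -5.03262672e-04  1.47198090e+00]
```

View pics/w1.png

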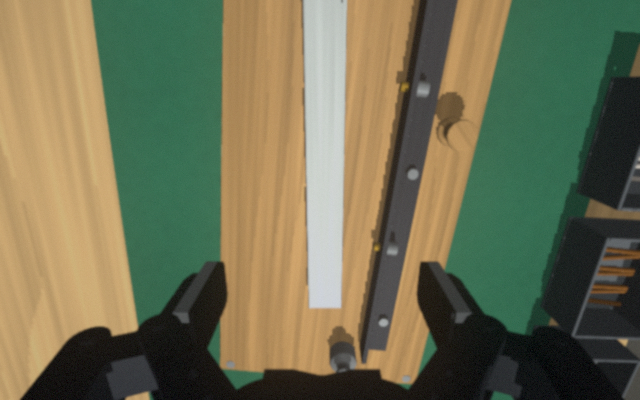

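Run:
```python
from h import *
import pickle
c=pickle.load(open("w1.pkl","rb"));im=c["image"];h=cv2.cvtColor(im,cv2.COLOR_RGB2HSV)
m=((h[...,1]<50)&(h[...,2]>130)).astype(np.uint8);n,l,s,_=cv2.connectedComponentsWithStats(m);k=l[200,325];g=l==k
L,R=[],[]
for v in range(30,295,5):
    x=np.where(g[v])[0];L.append([x.min()-.5,v]);R.append([x.max()+.5,v])
vb=np.where(g[:,325])[0].max()+.5
D=(h[...,2]<75)&(h[...,1]<110);F=[]
for v in range(100,335,5):
    x=np.where(D[v,340:460])[0]+340
    if len(x): F.append([x.min()-.5,v])
for z in(.026,.031,.036):
    a=onz(c,L,z)[:,:2];b=onz(c,R,z)[:,:2]
    ka=np.polyfit(a[:,1],a[:,0],1);kb=np.polyfit(b[:,1],b[:,0],1);ym=-.03
    print(z,"width",(np.polyval(kb,ym)-np.polyval(ka,ym)).round(4),"yaw",-ka[0].round(4),-kb[0].round(4),"x at y=-.03",np.polyval(ka,ym).round(4),np.polyval(kb,ym).round(4),"end y",onz(c,[[325,vb]],z)[0,:2].round(4))
for z in (.006,.036):
    f=onz(c,F,z)[:,:2];k=np.polyfit(f[:,1],f[:,0],1)
    for _ in range(3):
        r=f[:,0]-np.polyval(k,f[:,1]);f=f[abs(r)<.003] if len(f)>8 else f;k=np.polyfit(f[:,1],f[:,0],1)
    print("fence",z,len(f),"yaw",-k[0],"x at y=-.03",np.polyval(k,-.03))
# height: far face edge of guide top in top cam vs wrist: triangulate right-end corners
C=pickle.load(open("c0.pkl","rb"))["top"]
pt=np.array([[np.float64(210-.35+605/3.3),125-.35+183/3.3],[210-.35+607/3.3,125-.35+230/3.3]]);pw=[[341,vb],[309,vb]]
for a,b in zip(pt,pw):
    o1,d1=ray(C,[a]);o2,d2=ray(c,[b]);d1,d2=d1[0],d2[0]
    t=np.linalg.lstsq(np.c_[d1,-d2],o2-o1,rcond=None)[0];print("tri",(o1+t[0]*d1).round(4),(o2+t[1]*d2).round(4))
```

```text
0.026 width 0.0409 yaw 0.0581 0.059 x at y=-.03 0.4917 0.5327 end y [ 0.523  -0.2037]
0.031 width 0.0403 yaw 0.0581 0.059 x at y=-.03 0.492 0.5323 end y [ 0.5227 -0.1999]
0.036 width 0.0397 yaw 0.0581 0.059 x at y=-.03 0.4923 0.532 end y [ 0.5225 -0.1961]
fence 0.006 45 yaw -0.04910175896219543 x at y=-.03 0.5869638646887213
fence 0.036 45 yaw -0.04910175896219687 x at y=-.03 0.5798653342024125
tri [ 0.5401 -0.1992  0.0304] [ 0.5423 -0.1992  0.0306]
tri [ 0.5008 -0.1996  0.0323] [ 0.5033 -0.1998  0.0325]
```

>>> {"name": "drive_tool", "arguments": {"increments": [{"travel":[0,0,-0.25]},{"travel":[0.005,0,-0.5]},{"travel":[0.005,0,-0.7]},{"travel":[0.005,0,-0.8]},{"travel":[0.005,0,-0.8]}]}}

```text
$.increments[0]: bad value
```

>>> {"name": "drive_tool", "arguments": {"increments": [{"travel":[0,0,-0.1]},{"travel":[0,0,-0.2]},{"travel":[0,0,-0.28]},{"travel":[0,0,-0.29]},{"travel":[0,0,-0.29]}]}}

```text
$.increments[0]: bad value
```

>>> {"name": "drive_tool", "arguments": {"increments": [{"travel":[0,0,0]},{"travel":[0,0,0]},{"travel":[0,0,0]},{"travel":[0,0,0]},{"travel":[0,0,0]},{"travel":[0,0,0]},{"travel":[0,0,0]},{"travel":[0,0,0]}], "grip": -1, "newtons": 20}}

```text
$.increments[0]: bad value
```

dr is mandatory.

>>> {"name": "drive_tool", "arguments": {"increments": [{"travel":[0,0,-0.25],"dr":[0,0,0]},{"travel":[0.005,0,-0.5],"dr":[0,0,0]},{"travel":[0.005,0,-0.7],"dr":[0,0,0]},{"travel":[0.005,0,-0.8],"dr":[0,0,0]},{"travel":[0.005,0,-0.8],"dr":[0,0,0]}]}}

```text
time_s: 2.82
eef_pos: [0.5083, -0.022, 0.0697]
tool_rot: [-3.137, -0.0, 1.626]
ft_force: [-0.2, -0.4, -0.4]
gripper_width: 1.005
finger_force: 0.0
```

>>> {"name": "drive_tool", "arguments": {"increments": [{"travel":[0,0,-0.1],"dr":[0,0,0]},{"travel":[0,0,-0.2],"dr":[0,0,0]},{"travel":[0,0,-0.28],"dr":[0,0,0]},{"travel":[0,0,-0.29],"dr":[0,0,0]},{"travel":[0,0,-0.29],"dr":[0,0,0]}]}}

```text
time_s: 3.45
eef_pos: [0.5111, -0.0213, 0.0145]
tool_rot: [3.14, 0.0, 1.628]
ft_force: [-0.7, 1.0, -0.1]
gripper_width: 0.999
finger_force: 0.0
```

>>> {"name": "drive_tool", "arguments": {"increments": [{"travel":[0,0,0],"dr":[0,0,0]},{"travel":[0,0,0],"dr":[0,0,0]},{"travel":[0,0,0],"dr":[0,0,0]},{"travel":[0,0,0],"dr":[0,0,0]},{"travel":[0,0,0],"dr":[0,0,0]},{"travel":[0,0,0],"dr":[0,0,0]},{"travel":[0,0,0],"dr":[0,0,0]},{"travel":[0,0,0],"dr":[0,0,0]}], "grip": -1, "newtons": 20}}

```text
time_s: 4.45
eef_pos: [0.5109, -0.0208, 0.014]
tool_rot: [3.14, 0.0, 1.629]
ft_force: [-0.9, 0.6, 6.2]
gripper_width: 0.459
finger_force: 21.9
```

>>> {"name": "drive_tool", "arguments": {"increments": [{"travel":[0,0,0.005],"dr":[0,0,0]},{"travel":[0,0.04,0.005],"dr":[0,0,-0.006]},{"travel":[0,0.08,0.005],"dr":[0,0,-0.012]},{"travel":[0,0.12,0.005],"dr":[0,0,-0.018]},{"travel":[0,0.16,0.005],"dr":[0,0,-0.024]},{"travel":[0,0.2,0.005],"dr":[0,0,-0.03]},{"travel":[0,0.235,0.005],"dr":[0,0,-0.034]},{"travel":[0,0.235,0.005],"dr":[0,0,-0.034]}]}}

```text
time_s: 5.45
eef_pos: [0.5098, 0.0275, 0.0141]
tool_rot: [-3.141, -0.002, 1.523]
ft_force: [0.0, 0.5, -2.2]
gripper_width: 0.462
finger_force: 21.0
```

>>> {"name": "drive_tool", "arguments": {"increments": [{"travel":[0,0,0],"dr":[0,0,0]},{"travel":[0,0,0],"dr":[0,0,0]},{"travel":[0,0,0],"dr":[0,0,0]},{"travel":[0,0,0],"dr":[0,0,0]}], "grip": 0.5}}

```text
time_s: 5.95
eef_pos: [0.5102, 0.026, 0.0144]
tool_rot: [3.141, -0.0, 1.522]
ft_force: [-0.4, -1.0, -0.2]
gripper_width: 0.752
finger_force: 0.0
```

>>> {"name": "drive_tool", "arguments": {"increments": [{"travel":[0,0,0.15],"dr":[0,0,0]},{"travel":[0,0,0.3],"dr":[0,0,0]},{"travel":[-0.2,0,0.5],"dr":[0,0,0]},{"travel":[-0.4,0,0.7],"dr":[0,0,0]},{"travel":[-0.4,0,0.7],"dr":[0,0,0]}]}}

```text
time_s: 6.58
eef_pos: [0.4299, 0.0262, 0.1574]
tool_rot: [3.136, -0.001, 1.522]
ft_force: [-0.5, 0.2, -1.6]
gripper_width: 0.754
finger_force: 0.0
```

Run:
```python
from h import *
import pickle
c=snap("wrist","w2.png");pickle.dump(c,open("w2.pkl","wb"));c=snap("top","t2.png");pickle.dump(c,open("t2.pkl","wb"))
im=c["image"];cv2.imwrite("pics/z2.png",cv2.resize(im[125:245,210:450,::-1],None,fx=3.3,fy=3.3,interpolation=2))
h=cv2.cvtColor(im,cv2.COLOR_RGB2HSV)
m=((h[...,1]<60)&(h[...,2]>120)).astype(np.uint8);n,l,s,ce=cv2.connectedComponentsWithStats(m[130:240,215:446].copy())
for i in range(1,n):
    if s[i,4]>100: print(s[i],ce[i]+[215,130])
```

```text
[  31   55  131   55 1542] [310.21011673 195.21595331]
[ 95  62   7  48 179] [312.60335196 215.86592179]
[100  62   8  48 229] [318.65938865 215.03056769]
[ 58  64   5  46 187] [274.94117647 217.42245989]
[  64   64   32   46 1259] [294.04845115 217.54646545]
```

View pics/z2.png

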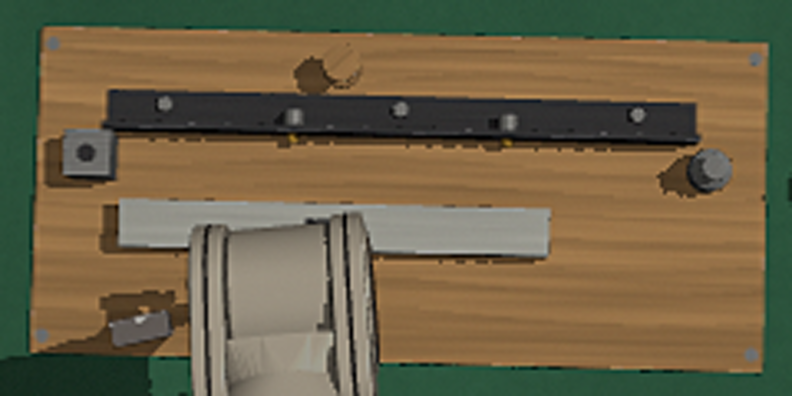

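>>> {"name": "drive_tool", "arguments": {"increments": [{"travel":[0,0,0],"dr":[0,0,0.055]},{"travel":[0,0,0],"dr":[0,0,0.11]},{"travel":[0,0,0],"dr":[0,0,0.165]},{"travel":[0,0,0],"dr":[0,0,0.22]},{"travel":[0,0,0],"dr":[0,0,0.275]},{"travel":[0,0,0],"dr":[0,0,0.33]},{"travel":[0,0,0],"dr":[0,0,0.385]},{"travel":[0,0,0],"dr":[0,0,0.44]}], "grip": 1}}

```text
time_s: 7.68
eef_pos: [0.4303, 0.0261, 0.1525]
tool_rot: [-3.141, -0.003, 2.91]
ft_force: [-0.0, 0.4, 0.7]
gripper_width: 0.996
finger_force: 0.0
```

>>> {"name": "drive_tool", "arguments": {"increments": [{"travel":[0.05,0,-0.1],"dr":[0,0,0.055]},{"travel":[0.1,0,-0.3],"dr":[0,0,0.059]},{"travel":[0.1,0,-0.5],"dr":[0,0,0.059]},{"travel":[0.1,0,-0.65],"dr":[0,0,0.059]},{"travel":[0.1,0,-0.72],"dr":[0,0,0.059]},{"travel":[0.1,0,-0.74],"dr":[0,0,0.059]},{"travel":[0.1,0,-0.74],"dr":[0,0,0.059]}]}}

```text
time_s: 8.55
eef_pos: [0.4508, 0.0262, 0.0066]
tool_rot: [3.142, 0.001, 3.089]
ft_force: [-0.2, 0.5, -0.2]
gripper_width: 1.001
finger_force: 0.0
```

Run:
```python
from h import *
o=get_obs();print(o["eef_pos"],o["tool_rot"],o["joint_positions"])
snap("wrist","w3.png")
```

```text
[0.45075782 0.02618894 0.00656961] [3.14152312e+00 6.45009341e-04 3.08948894e+00] [ 5.80357550e-02  3.83656118e-01 -4.58423605e-01  7.28067859e-01
 -1.78379649e-06  1.10139443e-01]
```

View pics/w3.png

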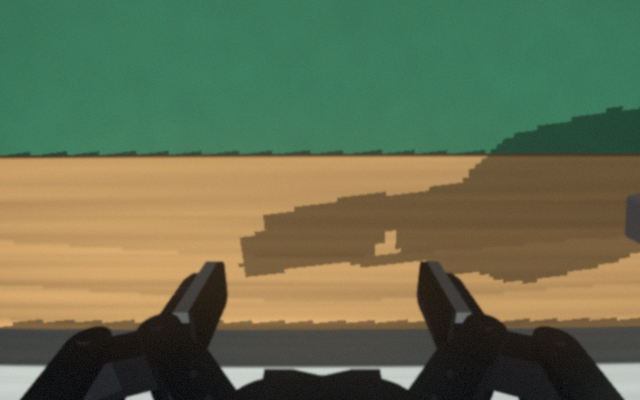

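>>> {"name": "drive_tool", "arguments": {"increments": [{"travel":[0.04,-0.002,0],"dr":[0,0,0]},{"travel":[0.08,-0.004,0],"dr":[0,0,0]},{"travel":[0.12,-0.006,0],"dr":[0,0,0]},{"travel":[0.15,-0.007,0],"dr":[0,0,0]},{"travel":[0.18,-0.0085,0],"dr":[0,0,0]},{"travel":[0.21,-0.01,0],"dr":[0,0,0]},{"travel":[0.24,-0.0115,0],"dr":[0,0,0]}]}}

```text
time_s: 9.48
eef_pos: [0.4978, 0.0238, 0.0059]
tool_rot: [-3.141, -0.001, 3.09]
ft_force: [-2.8, 0.9, -1.0]
gripper_width: 1.0
finger_force: 1.1
```

>>> {"name": "drive_tool", "arguments": {"increments": [{"travel":[0.02,-0.001,0],"dr":[0,0,0]},{"travel":[0.04,-0.002,0],"dr":[0,0,0]},{"travel":[0.06,-0.003,0],"dr":[0,0,0]},{"travel":[0.07,-0.0035,0],"dr":[0,0,0]}]}}

```text
time_s: 9.98
eef_pos: [0.5125, 0.0232, 0.0063]
tool_rot: [-3.142, 0.0, 3.09]
ft_force: [-1.9, 0.4, -0.4]
gripper_width: 0.999
finger_force: 1.0
```

Run:
```python
from h import *
c=snap("top","t3.png");im=c["image"];cv2.imwrite("pics/z3.png",cv2.resize(im[125:245,210:450,::-1],None,fx=3.3,fy=3.3,interpolation=2))
```

```text
(no output)
```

View pics/z3.png

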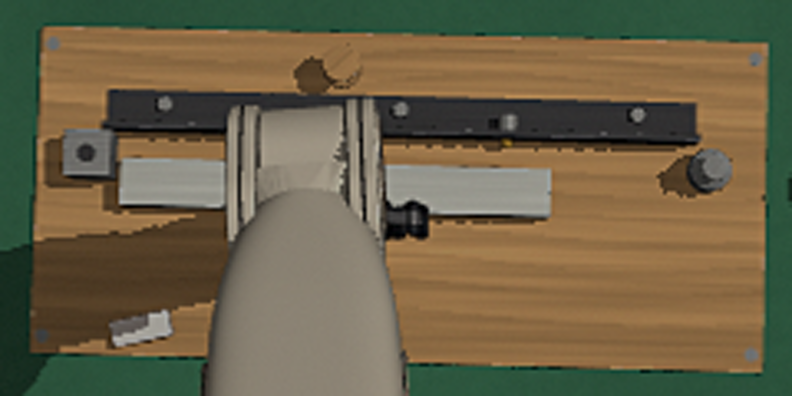

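>>> {"name": "drive_tool", "arguments": {"increments": [{"travel":[-0.05,0.0,0],"dr":[0,0,0]},{"travel":[-0.06,-0.14,0],"dr":[0,0,0]},{"travel":[-0.06,-0.27,0],"dr":[0,0,0]},{"travel":[-0.04,-0.27,0],"dr":[0,0,0]},{"travel":[-0.02,-0.27,0],"dr":[0,0,0]},{"travel":[0,-0.272,0],"dr":[0,0,0]},{"travel":[0.015,-0.273,0],"dr":[0,0,0]},{"travel":[0.02,-0.273,0],"dr":[0,0,0]}]}}

```text
time_s: 11.02
eef_pos: [0.5153, -0.0307, 0.006]
tool_rot: [3.141, -0.002, 3.091]
ft_force: [-5.1, 0.4, 3.3]
gripper_width: 0.999
finger_force: 2.2
```

>>> {"name": "drive_tool", "arguments": {"increments": [{"travel":[0.005,0,0],"dr":[0,0,0]},{"travel":[0.01,0,0],"dr":[0,0,0]},{"travel":[0.015,-0.001,0],"dr":[0,0,0]}]}}

```text
time_s: 11.4
eef_pos: [0.5194, -0.0317, 0.0061]
tool_rot: [-3.141, 0.0, 3.09]
ft_force: [-1.3, 1.7, -1.2]
gripper_width: 1.0
finger_force: 1.0
```

>>> {"name": "drive_tool", "arguments": {"increments": [{"travel":[0.005,0,0],"dr":[0,0,0]},{"travel":[0.01,0,0],"dr":[0,0,0]},{"travel":[0.01,0,0],"dr":[0,0,0]}]}}

```text
time_s: 11.78
eef_pos: [0.5214, -0.0318, 0.0063]
tool_rot: [-3.141, 0.0, 3.089]
ft_force: [-0.6, 0.1, -0.7]
gripper_width: 1.0
finger_force: 0.8
```

>>> {"name": "drive_tool", "arguments": {"increments": [{"travel":[0.005,0,0],"dr":[0,0,0]},{"travel":[0.01,0,0],"dr":[0,0,0]},{"travel":[0.01,0,0],"dr":[0,0,0]}]}}

```text
time_s: 12.15
eef_pos: [0.5233, -0.0317, 0.0063]
tool_rot: [-3.142, 0.0, 3.089]
ft_force: [-2.2, -0.3, -1.5]
gripper_width: 1.0
finger_force: 0.8
```

>>> {"name": "drive_tool", "arguments": {"increments": [{"travel":[0.005,0,0],"dr":[0,0,0]},{"travel":[0.005,0,0],"dr":[0,0,0]}]}}

```text
time_s: 12.4
eef_pos: [0.5242, -0.0316, 0.0063]
tool_rot: [3.142, 0.0, 3.09]
ft_force: [-1.0, 0.0, -1.8]
gripper_width: 0.999
finger_force: 1.0
```

>>> {"name": "drive_tool", "arguments": {"increments": [{"travel":[0.005,0,0],"dr":[0,0,0]},{"travel":[0.005,0,0],"dr":[0,0,0]}]}}

```text
time_s: 12.65
eef_pos: [0.5253, -0.0316, 0.0063]
tool_rot: [3.141, 0.0, 3.09]
ft_force: [-1.7, 0.9, 0.4]
gripper_width: 1.0
finger_force: 1.0
```

>>> {"name": "drive_tool", "arguments": {"increments": [{"travel":[0.005,0,0],"dr":[0,0,0]},{"travel":[0.005,0,0],"dr":[0,0,0]}]}}

```text
time_s: 12.9
eef_pos: [0.5259, -0.0315, 0.0063]
tool_rot: [3.141, -0.001, 3.09]
ft_force: [-4.1, -0.3, 0.2]
gripper_width: 0.999
finger_force: 1.7
```

>>> {"name": "drive_tool", "arguments": {"increments": [{"travel":[0.005,0,0],"dr":[0,0,0]},{"travel":[0.005,0,0],"dr":[0,0,0]}]}}

```text
time_s: 13.15
eef_pos: [0.5269, -0.0313, 0.0062]
tool_rot: [3.141, -0.001, 3.09]
ft_force: [-4.6, 0.8, 0.8]
gripper_width: 1.002
finger_force: 2.2
```

>>> {"name": "drive_tool", "arguments": {"increments": [{"travel":[0.005,0,0],"dr":[0,0,0]},{"travel":[0.005,0,0],"dr":[0,0,0]}]}}

```text
time_s: 13.4
eef_pos: [0.5271, -0.0313, 0.0062]
tool_rot: [3.141, -0.002, 3.09]
ft_force: [-6.2, 0.2, 3.1]
gripper_width: 1.003
finger_force: 3.1
```

>>> {"name": "drive_tool", "arguments": {"increments": [{"travel":[0.005,0,0],"dr":[0,0,0]},{"travel":[0.005,0,0],"dr":[0,0,0]}]}}

```text
time_s: 13.65
eef_pos: [0.5271, -0.0312, 0.0062]
tool_rot: [3.141, -0.004, 3.09]
ft_force: [-9.4, 0.7, 6.0]
gripper_width: 1.003
finger_force: 4.2
```

>>> {"name": "drive_tool", "arguments": {"increments": [{"travel":[0.005,0,0],"dr":[0,0,0]},{"travel":[0.005,0,0],"dr":[0,0,0]}]}}

```text
time_s: 13.9
eef_pos: [0.5272, -0.0313, 0.0062]
tool_rot: [3.141, -0.005, 3.09]
ft_force: [-10.5, 0.2, 7.6]
gripper_width: 0.997
finger_force: 5.3
```

>>> {"name": "drive_tool", "arguments": {"increments": [{"travel":[0.005,0,0],"dr":[0,0,0]},{"travel":[0.005,0,0],"dr":[0,0,0]}]}}

```text
time_s: 14.15
eef_pos: [0.5272, -0.0313, 0.0062]
tool_rot: [3.141, -0.007, 3.091]
ft_force: [-12.6, -0.1, 9.2]
gripper_width: 1.001
finger_force: 6.4
```

>>> {"name": "drive_tool", "arguments": {"increments": [{"travel":[0.005,0,0],"dr":[0,0,0]},{"travel":[0.005,0,0],"dr":[0,0,0]}]}}

```text
time_s: 14.4
eef_pos: [0.5272, -0.0312, 0.0061]
tool_rot: [3.141, -0.009, 3.091]
ft_force: [-15.8, 0.7, 12.6]
gripper_width: 0.999
finger_force: 7.5
```

>>> {"name": "drive_tool", "arguments": {"increments": [{"travel":[0.005,0,0],"dr":[0,0,0]},{"travel":[0.005,0,0],"dr":[0,0,0]}]}}

```text
time_s: 14.65
eef_pos: [0.5272, -0.0311, 0.0059]
tool_rot: [3.141, -0.011, 3.091]
ft_force: [-16.0, 0.9, 13.4]
gripper_width: 0.999
finger_force: 8.4
```

>>> {"name": "drive_tool", "arguments": {"increments": [{"travel":[0.003,0,0],"dr":[0,0,0]},{"travel":[0.003,0,0],"dr":[0,0,0]}]}}

```text
time_s: 14.9
eef_pos: [0.5272, -0.0311, 0.0059]
tool_rot: [3.141, -0.012, 3.091]
ft_force: [-17.8, 0.1, 14.1]
gripper_width: 0.999
finger_force: 9.0
```

>>> {"name": "drive_tool", "arguments": {"increments": [{"travel":[-0.03,0,0.01],"dr":[0,0,0]},{"travel":[-0.1,0,0.04],"dr":[0,0,0]},{"travel":[-0.17,-0.1,0.04],"dr":[0,0,0]},{"travel":[-0.17,-0.25,0.04],"dr":[0,0,0]},{"travel":[-0.17,-0.4,0.04],"dr":[0,0,0]},{"travel":[-0.17,-0.445,0.04],"dr":[0,0,0]},{"travel":[-0.17,-0.445,0.04],"dr":[0,0,0]},{"travel":[-0.17,-0.445,0.04],"dr":[0,0,0]}], "grip": -1}}

```text
time_s: 15.9
eef_pos: [0.4999, -0.1199, 0.0144]
tool_rot: [3.141, 0.0, 3.09]
ft_force: [-0.2, -0.2, -0.3]
gripper_width: 0.0
finger_force: 0.0
```

>>> {"name": "drive_tool", "arguments": {"increments": [{"travel":[0.03,0,0],"dr":[0,0,0]},{"travel":[0.06,0,0],"dr":[0,0,0]},{"travel":[0.09,0,0],"dr":[0,0,0]},{"travel":[0.11,0,0],"dr":[0,0,0]},{"travel":[0.12,0,0],"dr":[0,0,0]}]}}

```text
time_s: 16.52
eef_pos: [0.5232, -0.1205, 0.0141]
tool_rot: [3.142, -0.002, 3.09]
ft_force: [-3.3, 0.5, 2.1]
gripper_width: -0.006
finger_force: 1.8
```

>>> {"name": "drive_tool", "arguments": {"increments": [{"travel":[0.005,0,0],"dr":[0,0,0]},{"travel":[0.01,0,0],"dr":[0,0,0]}]}}

```text
time_s: 16.77
eef_pos: [0.5232, -0.1205, 0.014]
tool_rot: [3.141, -0.005, 3.089]
ft_force: [-7.7, 0.1, 6.8]
gripper_width: 0.001
finger_force: 3.9
```

>>> {"name": "drive_tool", "arguments": {"increments": [{"travel":[0.005,0,0],"dr":[0,0,0]},{"travel":[0.01,0,0],"dr":[0,0,0]}]}}

```text
time_s: 17.02
eef_pos: [0.5236, -0.1205, 0.0138]
tool_rot: [-3.141, -0.008, 3.089]
ft_force: [-9.5, 0.6, 8.4]
gripper_width: 0.006
finger_force: 5.3
```

>>> {"name": "drive_tool", "arguments": {"increments": [{"travel":[0.005,0,0.003],"dr":[0,0,0]},{"travel":[0.01,0,0.006],"dr":[0,0,0]}]}}

```text
time_s: 17.27
eef_pos: [0.5256, -0.121, 0.014]
tool_rot: [-3.14, -0.008, 3.089]
ft_force: [-6.2, -1.4, -1.8]
gripper_width: -0.001
finger_force: 3.2
```

>>> {"name": "drive_tool", "arguments": {"increments": [{"travel":[0.005,0,0],"dr":[0,0,0]},{"travel":[0.01,0,0],"dr":[0,0,0]}]}}

```text
time_s: 17.52
eef_pos: [0.5274, -0.1214, 0.0139]
tool_rot: [-3.14, -0.008, 3.088]
ft_force: [-8.2, -3.7, 0.0]
gripper_width: -0.001
finger_force: 3.8
```

>>> {"name": "drive_tool", "arguments": {"increments": [{"travel":[-0.03,0,0],"dr":[0,0,0]},{"travel":[-0.1,0,0],"dr":[0,0,0]},{"travel":[-0.13,0.15,0],"dr":[0,0,0]},{"travel":[-0.13,0.35,0],"dr":[0,0,0]},{"travel":[-0.13,0.55,0],"dr":[0,0,0]},{"travel":[-0.13,0.75,0],"dr":[0,0,0]},{"travel":[-0.13,0.9,0],"dr":[0,0,0]},{"travel":[-0.13,0.905,0],"dr":[0,0,0]}]}}

```text
time_s: 18.52
eef_pos: [0.5066, 0.0624, 0.016]
tool_rot: [3.141, 0.002, 3.093]
ft_force: [0.8, -0.7, 0.0]
gripper_width: -0.002
finger_force: 0.0
```

>>> {"name": "drive_tool", "arguments": {"increments": [{"travel":[0.03,0,0],"dr":[0,0,0]},{"travel":[0.06,0,0],"dr":[0,0,0]},{"travel":[0.09,0,0],"dr":[0,0,0]},{"travel":[0.11,0,0],"dr":[0,0,0]},{"travel":[0.12,0,0],"dr":[0,0,0]}]}}

```text
time_s: 19.15
eef_pos: [0.5301, 0.06, 0.0154]
tool_rot: [3.142, -0.0, 3.089]
ft_force: [0.7, 0.6, 0.6]
gripper_width: 0.001
finger_force: 0.0
```

>>> {"name": "drive_tool", "arguments": {"increments": [{"travel":[0.005,0,0.003],"dr":[0,0,0]},{"travel":[0.01,0,0.006],"dr":[0,0,0]}]}}

```text
time_s: 19.4
eef_pos: [0.5315, 0.0604, 0.0167]
tool_rot: [-3.142, -0.001, 3.09]
ft_force: [-1.6, 0.4, -0.5]
gripper_width: 0.003
finger_force: 0.9
```

>>> {"name": "drive_tool", "arguments": {"increments": [{"travel":[0.005,0,0],"dr":[0,0,0]},{"travel":[0.01,0,0],"dr":[0,0,0]}]}}

```text
time_s: 19.65
eef_pos: [0.5316, 0.0604, 0.0165]
tool_rot: [-3.141, -0.004, 3.09]
ft_force: [-6.9, 1.2, 5.2]
gripper_width: -0.004
finger_force: 3.4
```

>>> {"name": "drive_tool", "arguments": {"increments": [{"travel":[0.005,0,0.003],"dr":[0,0,0]},{"travel":[0.01,0,0.006],"dr":[0,0,0]}]}}

```text
time_s: 19.9
eef_pos: [0.5317, 0.0604, 0.0166]
tool_rot: [-3.141, -0.008, 3.09]
ft_force: [-6.9, 0.1, -0.0]
gripper_width: 0.002
finger_force: 3.6
```

>>> {"name": "drive_tool", "arguments": {"increments": [{"travel":[0.005,0,0],"dr":[0,0,0]},{"travel":[0.01,0,0],"dr":[0,0,0]}]}}

```text
time_s: 20.15
eef_pos: [0.5319, 0.0605, 0.0165]
tool_rot: [-3.141, -0.011, 3.09]
ft_force: [-11.5, 1.1, 5.3]
gripper_width: -0.002
finger_force: 5.8
```

>>> {"name": "drive_tool", "arguments": {"increments": [{"travel":[0.005,0,0],"dr":[0,0,0]},{"travel":[0.01,0,0],"dr":[0,0,0]}]}}

```text
time_s: 20.4
eef_pos: [0.5341, 0.0608, 0.0165]
tool_rot: [3.141, -0.011, 3.09]
ft_force: [-10.7, 0.4, 4.3]
gripper_width: -0.001
finger_force: 5.4
```

>>> {"name": "drive_tool", "arguments": {"increments": [{"travel":[0.005,0,0],"dr":[0,0,0]},{"travel":[0.01,0,0],"dr":[0,0,0]}]}}

```text
time_s: 20.65
eef_pos: [0.5359, 0.0611, 0.0165]
tool_rot: [3.141, -0.011, 3.091]
ft_force: [-11.3, 2.7, 5.4]
gripper_width: -0.003
finger_force: 5.7
```

>>> {"name": "drive_tool", "arguments": {"increments": [{"travel":[0.005,0,0],"dr":[0,0,0]},{"travel":[0.01,0,0],"dr":[0,0,0]}]}}

```text
time_s: 20.9
eef_pos: [0.5377, 0.0614, 0.0165]
tool_rot: [3.14, -0.012, 3.091]
ft_force: [-11.4, 3.4, 6.3]
gripper_width: -0.001
finger_force: 6.0
```

>>> {"name": "drive_tool", "arguments": {"increments": [{"travel":[-0.03,0,0],"dr":[0,0,0]},{"travel":[-0.1,0,0],"dr":[0,0,0]},{"travel":[-0.17,-0.15,-0.004],"dr":[0,0,0]},{"travel":[-0.18,-0.35,-0.004],"dr":[0,0,0]},{"travel":[-0.18,-0.55,-0.004],"dr":[0,0,0]},{"travel":[-0.18,-0.75,-0.004],"dr":[0,0,0]},{"travel":[-0.18,-0.9,-0.004],"dr":[0,0,0]},{"travel":[-0.18,-0.905,-0.004],"dr":[0,0,0]}]}}

```text
time_s: 21.9
eef_pos: [0.5087, -0.1229, 0.0175]
tool_rot: [-3.141, 0.003, 3.086]
ft_force: [-0.1, 0.2, -0.0]
gripper_width: -0.003
finger_force: 0.0
```

>>> {"name": "drive_tool", "arguments": {"increments": [{"travel":[0.03,0,0],"dr":[0,0,0]},{"travel":[0.06,0,0],"dr":[0,0,0]},{"travel":[0.07,0,0],"dr":[0,0,0]},{"travel":[0.07,0,0],"dr":[0,0,0]}]}}

```text
time_s: 22.4
eef_pos: [0.522, -0.12, 0.017]
tool_rot: [3.142, -0.0, 3.091]
ft_force: [-1.5, 0.4, 0.6]
gripper_width: -0.003
finger_force: 0.0
```

>>> {"name": "drive_tool", "arguments": {"increments": [{"travel":[0.01,0,0],"dr":[0,0,0]},{"travel":[0.02,0,0],"dr":[0,0,0]},{"travel":[0.03,0,0],"dr":[0,0,0]}]}}

```text
time_s: 22.78
eef_pos: [0.5275, -0.1207, 0.0171]
tool_rot: [-3.142, -0.001, 3.089]
ft_force: [-2.8, -0.3, 2.5]
gripper_width: 0.003
finger_force: 1.7
```

>>> {"name": "drive_tool", "arguments": {"increments": [{"travel":[0.005,0,0.003],"dr":[0,0,0]},{"travel":[0.01,0,0.006],"dr":[0,0,0]}]}}

```text
time_s: 23.02
eef_pos: [0.5275, -0.1206, 0.0173]
tool_rot: [-3.141, -0.005, 3.089]
ft_force: [-5.7, -0.2, -2.3]
gripper_width: -0.0
finger_force: 2.5
```

>>> {"name": "drive_tool", "arguments": {"increments": [{"travel":[0.005,0,0],"dr":[0,0,0]},{"travel":[0.01,0,0],"dr":[0,0,0]}]}}

```text
time_s: 23.28
eef_pos: [0.5287, -0.1209, 0.0172]
tool_rot: [-3.141, -0.006, 3.089]
ft_force: [-6.1, -2.4, -1.4]
gripper_width: -0.002
finger_force: 3.2
```

>>> {"name": "drive_tool", "arguments": {"increments": [{"travel":[0.005,0,0],"dr":[0,0,0]},{"travel":[0.01,0,0],"dr":[0,0,0]}]}}

```text
time_s: 23.52
eef_pos: [0.53, -0.1212, 0.0172]
tool_rot: [-3.14, -0.007, 3.088]
ft_force: [-9.4, -3.4, 1.5]
gripper_width: -0.001
finger_force: 4.6
```

>>> {"name": "drive_tool", "arguments": {"increments": [{"travel":[0.005,0,0],"dr":[0,0,0]},{"travel":[0.005,0,0],"dr":[0,0,0]}]}}

```text
time_s: 23.78
eef_pos: [0.53, -0.1212, 0.0172]
tool_rot: [-3.14, -0.009, 3.088]
ft_force: [-9.9, -3.2, 2.4]
gripper_width: -0.0
finger_force: 5.1
```

>>> {"name": "drive_tool", "arguments": {"increments": [{"travel":[0.005,0,0],"dr":[0,0,0]},{"travel":[0.005,0,0],"dr":[0,0,0]}]}}

```text
time_s: 24.02
eef_pos: [0.53, -0.1212, 0.0172]
tool_rot: [-3.14, -0.011, 3.088]
ft_force: [-12.4, -2.8, 5.8]
gripper_width: -0.001
finger_force: 6.2
```

>>> {"name": "drive_tool", "arguments": {"increments": [{"travel":[0.005,0,0],"dr":[0,0,0]},{"travel":[0.005,0,0],"dr":[0,0,0]}]}}

```text
time_s: 24.28
eef_pos: [0.53, -0.1212, 0.0172]
tool_rot: [-3.14, -0.013, 3.088]
ft_force: [-14.8, -3.0, 7.6]
gripper_width: -0.002
finger_force: 7.4
```

>>> {"name": "drive_tool", "arguments": {"increments": [{"travel":[0.005,0,0],"dr":[0,0,0]},{"travel":[0.005,0,0],"dr":[0,0,0]}]}}

```text
time_s: 24.52
eef_pos: [0.53, -0.1212, 0.0172]
tool_rot: [-3.14, -0.015, 3.088]
ft_force: [-17.1, -2.4, 9.1]
gripper_width: 0.001
finger_force: 8.5
```

>>> {"name": "drive_tool", "arguments": {"increments": [{"travel":[-0.03,0,0],"dr":[0,0,0]},{"travel":[-0.1,0,0],"dr":[0,0,0]},{"travel":[-0.13,0.15,0],"dr":[0,0,0]},{"travel":[-0.12,0.35,0],"dr":[0,0,0]},{"travel":[-0.1,0.55,0],"dr":[0,0,0]},{"travel":[-0.09,0.75,0],"dr":[0,0,0]},{"travel":[-0.09,0.9,0],"dr":[0,0,0]},{"travel":[-0.09,0.905,0],"dr":[0,0,0]}]}}

```text
time_s: 25.52
eef_pos: [0.5213, 0.0627, 0.019]
tool_rot: [3.14, 0.003, 3.093]
ft_force: [-0.8, -0.4, -0.2]
gripper_width: 0.003
finger_force: 0.0
```

>>> {"name": "drive_tool", "arguments": {"increments": [{"travel":[0.03,0,0],"dr":[0,0,0]},{"travel":[0.06,0,0],"dr":[0,0,0]},{"travel":[0.08,0,0],"dr":[0,0,0]},{"travel":[0.08,0,0],"dr":[0,0,0]}]}}

```text
time_s: 26.02
eef_pos: [0.5363, 0.0597, 0.0183]
tool_rot: [3.142, 0.0, 3.088]
ft_force: [0.1, -0.2, 1.0]
gripper_width: -0.001
finger_force: 0.0
```

>>> {"name": "drive_tool", "arguments": {"increments": [{"travel":[0.01,0,0.003],"dr":[0,0,0]},{"travel":[0.02,0,0.006],"dr":[0,0,0]}]}}

```text
time_s: 26.28
eef_pos: [0.5378, 0.06, 0.0189]
tool_rot: [-3.141, -0.004, 3.089]
ft_force: [-6.0, 0.5, 0.5]
gripper_width: -0.001
finger_force: 2.4
```

>>> {"name": "drive_tool", "arguments": {"increments": [{"travel":[0.005,0,0],"dr":[0,0,0]},{"travel":[0.01,0,0],"dr":[0,0,0]}]}}

```text
time_s: 26.52
eef_pos: [0.5379, 0.0601, 0.0189]
tool_rot: [-3.141, -0.007, 3.09]
ft_force: [-9.8, -1.5, 6.4]
gripper_width: 0.006
finger_force: 4.8
```

>>> {"name": "drive_tool", "arguments": {"increments": [{"travel":[0.005,0,0],"dr":[0,0,0]},{"travel":[0.005,0,0],"dr":[0,0,0]}]}}

```text
time_s: 26.78
eef_pos: [0.5379, 0.0601, 0.0188]
tool_rot: [-3.14, -0.009, 3.09]
ft_force: [-11.2, -1.1, 7.3]
gripper_width: -0.002
finger_force: 5.3
```

>>> {"name": "drive_tool", "arguments": {"increments": [{"travel":[0.005,0,0.003],"dr":[0,0,0]},{"travel":[0.005,0,0.003],"dr":[0,0,0]}]}}

```text
time_s: 27.02
eef_pos: [0.539, 0.0603, 0.0189]
tool_rot: [-3.141, -0.009, 3.09]
ft_force: [-8.6, 0.0, 2.9]
gripper_width: 0.0
finger_force: 4.5
```

>>> {"name": "drive_tool", "arguments": {"increments": [{"travel":[0.005,0,0],"dr":[0,0,0]},{"travel":[0.005,0,0],"dr":[0,0,0]}]}}

```text
time_s: 27.28
eef_pos: [0.539, 0.0603, 0.0189]
tool_rot: [-3.141, -0.011, 3.09]
ft_force: [-11.3, 0.0, 5.8]
gripper_width: -0.004
finger_force: 5.6
```

>>> {"name": "drive_tool", "arguments": {"increments": [{"travel":[0.005,0,0],"dr":[0,0,0]},{"travel":[0.005,0,0],"dr":[0,0,0]}]}}

```text
time_s: 27.52
eef_pos: [0.539, 0.0603, 0.0189]
tool_rot: [-3.141, -0.013, 3.09]
ft_force: [-13.9, -0.2, 8.4]
gripper_width: 0.0
finger_force: 6.8
```

>>> {"name": "drive_tool", "arguments": {"increments": [{"travel":[0.005,0,0],"dr":[0,0,0]},{"travel":[0.005,0,0],"dr":[0,0,0]}]}}

```text
time_s: 27.78
eef_pos: [0.539, 0.0602, 0.0189]
tool_rot: [-3.14, -0.015, 3.09]
ft_force: [-17.2, -0.3, 10.0]
gripper_width: -0.002
finger_force: 7.9
```

>>> {"name": "drive_tool", "arguments": {"increments": [{"travel":[-0.03,0,0],"dr":[0,0,0]},{"travel":[-0.1,0,0],"dr":[0,0,0]},{"travel":[-0.15,0,0.1],"dr":[0,0,0]},{"travel":[-0.15,-0.1,0.3],"dr":[0,0,0]},{"travel":[-0.15,-0.35,0.4],"dr":[0,0,0]},{"travel":[-0.1,-0.6,0.4],"dr":[0,0,0]},{"travel":[0,-0.85,0.4],"dr":[0,0,0]},{"travel":[0.06,-1,0.4],"dr":[0,0,0]}]}}

```text
time_s: 28.78
eef_pos: [0.5606, -0.1424, 0.1009]
tool_rot: [-3.141, 0.004, 3.088]
ft_force: [0.2, -0.3, 0.7]
gripper_width: 0.0
finger_force: 0.0
```

>>> {"name": "drive_tool", "arguments": {"increments": [{"travel":[0,-0.15,0],"dr":[0,0,0]},{"travel":[0,-0.25,0],"dr":[0,0,0]},{"travel":[0,-0.25,0],"dr":[0,0,0]},{"travel":[0,-0.25,0],"dr":[0,0,0]}]}}

```text
time_s: 29.28
eef_pos: [0.5587, -0.1888, 0.1001]
tool_rot: [3.141, 0.0, 3.09]
ft_force: [0.3, 0.3, -0.1]
gripper_width: 0.002
finger_force: 0.0
```

Run:
```python
from h import *
import pickle
o=get_obs();print(o["eef_pos"],o["tool_rot"])
c=snap("top","t4.png");pickle.dump(c,open("t4.pkl","wb"));im=c["image"];cv2.imwrite("pics/z4.png",cv2.resize(im[125:245,210:450,::-1],None,fx=3.3,fy=3.3,interpolation=2))
```

```text
[ 0.55872532 -0.18884842  0.10014404] [3.14109641e+00 6.41801739e-05 3.09019581e+00]
```

View pics/z4.png

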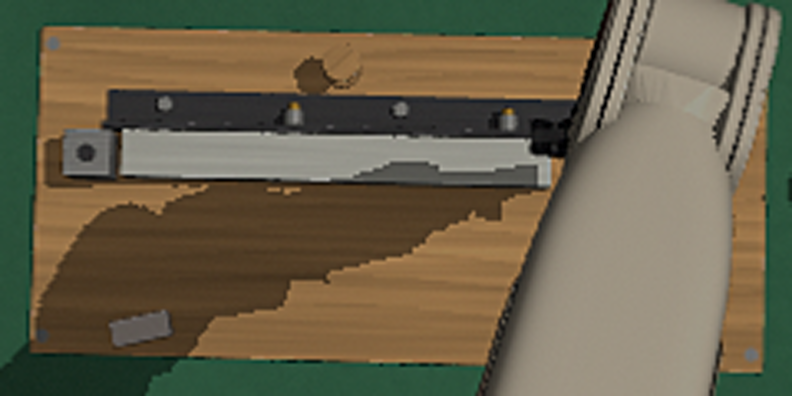

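>>> {"name": "drive_tool", "arguments": {"increments": [{"travel":[-0.005,-0.03,-0.1],"dr":[0,0,0]},{"travel":[-0.005,-0.03,-0.25],"dr":[0,0,0]},{"travel":[-0.005,-0.03,-0.36],"dr":[0,0,0]},{"travel":[-0.005,-0.03,-0.41],"dr":[0,0,0]},{"travel":[-0.005,-0.03,-0.41],"dr":[0,0,0]}]}}

```text
time_s: 29.95
eef_pos: [0.5574, -0.1948, 0.0177]
tool_rot: [3.141, -0.001, 3.091]
ft_force: [0.2, 0.1, -0.1]
gripper_width: 0.002
finger_force: 0.0
```

>>> {"name": "drive_tool", "arguments": {"increments": [{"travel":[0,0.03,0],"dr":[0,0,0]},{"travel":[0.003,0.06,0],"dr":[0,0,0]},{"travel":[0.004,0.08,0],"dr":[0,0,0]},{"travel":[0.004,0.08,0],"dr":[0,0,0]}]}}

```text
time_s: 30.45
eef_pos: [0.5587, -0.1792, 0.0185]
tool_rot: [-3.141, 0.0, 3.09]
ft_force: [-0.2, -0.4, 0.2]
gripper_width: -0.002
finger_force: 0.0
```

>>> {"name": "drive_tool", "arguments": {"increments": [{"travel":[0,0.01,0],"dr":[0,0,0]},{"travel":[0,0.02,0],"dr":[0,0,0]},{"travel":[0,0.02,0],"dr":[0,0,0]}]}}

```text
time_s: 30.82
eef_pos: [0.5584, -0.1755, 0.018]
tool_rot: [3.142, -0.0, 3.09]
ft_force: [0.7, -0.2, -0.1]
gripper_width: 0.001
finger_force: 0.0
```

>>> {"name": "drive_tool", "arguments": {"increments": [{"travel":[0,0.005,0],"dr":[0,0,0]},{"travel":[0,0.01,0],"dr":[0,0,0]},{"travel":[0,0.01,0],"dr":[0,0,0]}]}}

```text
time_s: 31.2
eef_pos: [0.5585, -0.1736, 0.0181]
tool_rot: [-3.142, -0.0, 3.09]
ft_force: [-0.3, 0.2, 0.2]
gripper_width: 0.001
finger_force: 0.0
```

>>> {"name": "drive_tool", "arguments": {"increments": [{"travel":[0,0.005,0],"dr":[0,0,0]},{"travel":[0,0.01,0],"dr":[0,0,0]},{"travel":[0,0.01,0],"dr":[0,0,0]}]}}

```text
time_s: 31.58
eef_pos: [0.5585, -0.1715, 0.0181]
tool_rot: [3.142, -0.0, 3.09]
ft_force: [0.1, 0.2, -0.1]
gripper_width: 0.0
finger_force: 0.0
```

>>> {"name": "drive_tool", "arguments": {"increments": [{"travel":[0,0.005,0],"dr":[0,0,0]},{"travel":[0,0.01,0],"dr":[0,0,0]},{"travel":[0,0.01,0],"dr":[0,0,0]}]}}

```text
time_s: 31.95
eef_pos: [0.5585, -0.1695, 0.0181]
tool_rot: [3.142, -0.0, 3.09]
ft_force: [-0.2, -0.7, -0.9]
gripper_width: -0.001
finger_force: 0.0
```

>>> {"name": "drive_tool", "arguments": {"increments": [{"travel":[0,0.005,0],"dr":[0,0,0]},{"travel":[0,0.01,0],"dr":[0,0,0]},{"travel":[0,0.01,0],"dr":[0,0,0]}]}}

```text
time_s: 32.33
eef_pos: [0.5585, -0.1681, 0.0182]
tool_rot: [-3.141, 0.0, 3.089]
ft_force: [0.5, -2.0, -0.5]
gripper_width: 0.002
finger_force: 1.1
```

>>> {"name": "drive_tool", "arguments": {"increments": [{"travel":[0,0.005,0],"dr":[0,0,0]},{"travel":[0,0.01,0],"dr":[0,0,0]},{"travel":[0,0.01,0],"dr":[0,0,0]}]}}

```text
time_s: 32.7
eef_pos: [0.5585, -0.1657, 0.0181]
tool_rot: [-3.141, 0.0, 3.09]
ft_force: [0.0, -2.3, -0.6]
gripper_width: -0.002
finger_force: 1.2
```

>>> {"name": "drive_tool", "arguments": {"increments": [{"travel":[0,0.005,0],"dr":[0,0,0]},{"travel":[0,0.005,0],"dr":[0,0,0]}]}}

```text
time_s: 32.95
eef_pos: [0.5586, -0.1645, 0.0181]
tool_rot: [3.142, 0.0, 3.09]
ft_force: [-0.0, -2.7, 0.1]
gripper_width: -0.0
finger_force: 1.2
```

>>> {"name": "drive_tool", "arguments": {"increments": [{"travel":[0,0.005,0],"dr":[0,0,0]},{"travel":[0,0.005,0],"dr":[0,0,0]}]}}

```text
time_s: 33.2
eef_pos: [0.5585, -0.1635, 0.0181]
tool_rot: [3.141, 0.0, 3.09]
ft_force: [-0.2, -2.8, 0.1]
gripper_width: 0.002
finger_force: 1.1
```

>>> {"name": "drive_tool", "arguments": {"increments": [{"travel":[0,0.005,0],"dr":[0,0,0]},{"travel":[0,0.005,0],"dr":[0,0,0]}]}}

```text
time_s: 33.45
eef_pos: [0.5585, -0.1625, 0.0181]
tool_rot: [3.141, -0.0, 3.09]
ft_force: [0.4, -2.0, 0.1]
gripper_width: -0.001
finger_force: 1.1
```

>>> {"name": "drive_tool", "arguments": {"increments": [{"travel":[0,0.005,0],"dr":[0,0,0]},{"travel":[0,0.005,0],"dr":[0,0,0]}]}}

```text
time_s: 33.7
eef_pos: [0.5585, -0.1615, 0.0181]
tool_rot: [3.141, 0.0, 3.09]
ft_force: [0.0, -2.0, 0.5]
gripper_width: -0.003
finger_force: 1.1
```

>>> {"name": "drive_tool", "arguments": {"increments": [{"travel":[0,0.005,0],"dr":[0,0,0]},{"travel":[0,0.005,0],"dr":[0,0,0]}]}}

```text
time_s: 33.95
eef_pos: [0.5585, -0.1612, 0.0181]
tool_rot: [-3.14, 0.0, 3.089]
ft_force: [-0.2, -4.7, -0.2]
gripper_width: 0.002
finger_force: 2.5
```

>>> {"name": "drive_tool", "arguments": {"increments": [{"travel":[0,0.005,0],"dr":[0,0,0]},{"travel":[0,0.005,0],"dr":[0,0,0]}]}}

```text
time_s: 34.2
eef_pos: [0.5585, -0.1611, 0.0182]
tool_rot: [-3.139, 0.0, 3.088]
ft_force: [-0.1, -6.6, -1.8]
gripper_width: 0.006
finger_force: 3.6
```

>>> {"name": "drive_tool", "arguments": {"increments": [{"travel":[0,0.005,0],"dr":[0,0,0]},{"travel":[0,0.005,0],"dr":[0,0,0]}]}}

```text
time_s: 34.45
eef_pos: [0.5586, -0.1611, 0.0182]
tool_rot: [-3.137, 0.0, 3.088]
ft_force: [-1.1, -9.5, -1.8]
gripper_width: -0.006
finger_force: 4.7
```

>>> {"name": "drive_tool", "arguments": {"increments": [{"travel":[0,-0.03,0],"dr":[0,0,0]},{"travel":[0,-0.12,0],"dr":[0,0,0]},{"travel":[-0.1,-0.15,0],"dr":[0,0,0]},{"travel":[-0.2,-0.15,0],"dr":[0,0,0]},{"travel":[-0.25,-0.05,0],"dr":[0,0,0]},{"travel":[-0.25,0.1,0],"dr":[0,0,0]},{"travel":[-0.22,0.18,0],"dr":[0,0,0]},{"travel":[-0.2,0.18,0],"dr":[0,0,0]}]}}

```text
time_s: 35.45
eef_pos: [0.5195, -0.1221, 0.0183]
tool_rot: [-3.142, 0.001, 3.091]
ft_force: [-0.4, -0.2, -0.9]
gripper_width: 0.003
finger_force: 0.0
```

>>> {"name": "drive_tool", "arguments": {"increments": [{"travel":[0.02,0,0],"dr":[0,0,0]},{"travel":[0.03,0,0],"dr":[0,0,0]},{"travel":[0.035,0,0],"dr":[0,0,0]},{"travel":[0.035,0,0],"dr":[0,0,0]}]}}

```text
time_s: 35.95
eef_pos: [0.5255, -0.123, 0.018]
tool_rot: [3.142, -0.0, 3.089]
ft_force: [-0.4, -1.4, 0.7]
gripper_width: -0.001
finger_force: 0.0
```

>>> {"name": "drive_tool", "arguments": {"increments": [{"travel":[0.01,0,0],"dr":[0,0,0]},{"travel":[0.02,0,0.002],"dr":[0,0,0]},{"travel":[0.03,0,0.004],"dr":[0,0,0]},{"travel":[0.035,0,0.006],"dr":[0,0,0]}]}}

```text
time_s: 36.45
eef_pos: [0.5299, -0.1227, 0.0186]
tool_rot: [-3.141, -0.005, 3.089]
ft_force: [-6.4, -0.3, 1.1]
gripper_width: 0.0
finger_force: 3.1
```

>>> {"name": "drive_tool", "arguments": {"increments": [{"travel":[0.005,0,0],"dr":[0,0,0]},{"travel":[0.015,0,0.003],"dr":[0,0,0]}]}}

```text
time_s: 36.7
eef_pos: [0.5301, -0.1226, 0.0186]
tool_rot: [-3.141, -0.011, 3.089]
ft_force: [-12.6, -1.8, 4.1]
gripper_width: 0.001
finger_force: 6.1
```

>>> {"name": "drive_tool", "arguments": {"increments": [{"travel":[-0.03,0,0],"dr":[0,0,0]},{"travel":[-0.1,0,0],"dr":[0,0,0]},{"travel":[-0.11,0.15,0],"dr":[0,0,0]},{"travel":[-0.1,0.35,0],"dr":[0,0,0]},{"travel":[-0.08,0.55,0],"dr":[0,0,0]},{"travel":[-0.07,0.75,0],"dr":[0,0,0]},{"travel":[-0.07,0.95,0],"dr":[0,0,0]},{"travel":[-0.06,0.95,0],"dr":[0,0,0]}]}}

```text
time_s: 37.7
eef_pos: [0.5244, 0.0703, 0.0203]
tool_rot: [3.14, 0.002, 3.094]
ft_force: [0.2, -0.2, -0.3]
gripper_width: 0.001
finger_force: 0.0
```

>>> {"name": "drive_tool", "arguments": {"increments": [{"travel":[0.03,0,0],"dr":[0,0,0]},{"travel":[0.05,0,0],"dr":[0,0,0]},{"travel":[0.065,0,0.003],"dr":[0,0,0]},{"travel":[0.08,0,0.006],"dr":[0,0,0]}]}}

```text
time_s: 38.2
eef_pos: [0.5393, 0.0666, 0.021]
tool_rot: [-3.141, -0.001, 3.088]
ft_force: [-4.0, -0.9, 0.3]
gripper_width: 0.003
finger_force: 2.0
```

>>> {"name": "drive_tool", "arguments": {"increments": [{"travel":[0.01,0,0],"dr":[0,0,0]},{"travel":[0.02,0,0.004],"dr":[0,0,0]}]}}

```text
time_s: 38.45
eef_pos: [0.5393, 0.0667, 0.0208]
tool_rot: [-3.14, -0.008, 3.089]
ft_force: [-9.8, -1.3, 1.6]
gripper_width: 0.003
finger_force: 4.6
```

>>> {"name": "drive_tool", "arguments": {"increments": [{"travel":[0.01,0,0],"dr":[0,0,0]},{"travel":[0.015,0,0],"dr":[0,0,0]},{"travel":[-0.05,0,0],"dr":[0,0,0]},{"travel":[-0.2,0,0.05],"dr":[0,0,0]},{"travel":[-0.4,0,0.25],"dr":[0,0,0]},{"travel":[-0.6,0,0.5],"dr":[0,0,0]},{"travel":[-0.8,0,0.7],"dr":[0,0,0]},{"travel":[-0.9,0,0.8],"dr":[0,0,0]}]}}

```text
time_s: 39.45
eef_pos: [0.3631, 0.0675, 0.1843]
tool_rot: [3.14, 0.005, 3.09]
ft_force: [0.3, -0.2, 0.2]
gripper_width: 0.002
finger_force: 0.0
```

>>> {"name": "drive_tool", "arguments": {"increments": [{"travel":[0,0,0],"dr":[0,0,0]},{"travel":[0,0,0],"dr":[0,0,0]},{"travel":[0,0,0],"dr":[0,0,0]}]}}

```text
time_s: 39.83
eef_pos: [0.3637, 0.0673, 0.1809]
tool_rot: [-3.141, -0.001, 3.089]
ft_force: [0.4, -0.8, -0.2]
gripper_width: -0.001
finger_force: 0.0
```

Run:
```python
from h import *
o=get_obs();print(o["eef_pos"],o["ft_force"])
c=snap("top","t5.png");im=c["image"];a=cv2.resize(im[130:200,210:450,::-1],None,fx=3.3,fy=3.3,interpolation=2)
s=camera("side")["image"][165:270,215:375,::-1];b=cv2.resize(s,None,fx=3.3,fy=3.3,interpolation=2)
out=np.zeros((a.shape[0]+b.shape[0],792,3),np.uint8);out[:a.shape[0]]=a[:,:792];out[a.shape[0]:,:b.shape[1]]=b;cv2.imwrite("pics/z5.png",out);print(out.shape)
```

```text
[0.36371968 0.06728037 0.18089285] [ 0.40539893 -0.7805683  -0.15334361]
(577, 792, 3)
```

View pics/z5.png

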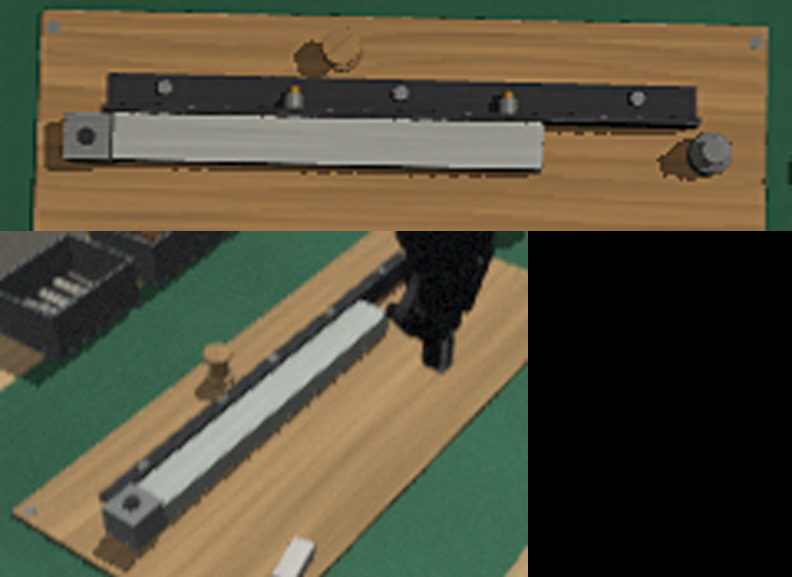

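The guide lies flush along the fence over its whole length. Its left end butts the stop at about (113, 137), both pin tails show behind the fence at (294, 92) and (508, 97), and nothing else has moved.

```bash
python3 -c "
from rig import sign_off; print(sign_off())"
```

```text
the job is handed in; nothing more can be done
None
```

The job is handed in: the guide is flush along the fence with both pins pushed in, butted against the stop and let go; pushes read at most about 18 N on the tool, and the last pictures show nothing else moved (no verdict was returned).

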